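# Load the battery tester and index it one click

## Robot

A 6-joint arm with a two-finger parallel gripper is mounted at the origin on the work surface. World frame = base frame: x ahead of the robot, y to its left, z up, the work surface at z = 0. Lengths are in m, angles in rad, forces in N, time in s.
With the tool pointing down it reaches from about 0.25 to 0.725 m from the base axis. Payload 4 kg.
Tool frame: the origin (TCP) lies midway between the tips of the shut fingers; the grasp point (between the pads) lies 19 mm behind it (robot.hold_point_z is the distance from the TCP to the grasp point, in m); y points along the fingers, z is the direction in which the jaws open and shut, and the axes are right-handed (so a half turn about y gives the same grasp; the last joint's range is limited). The gripper opens to 85 mm and grips with 20 to 120 N. Pads are 22 mm wide; open, the fingers measure 114 mm over their backs; the gripper's body (76 mm by 85 mm) begins 54 mm behind the grasp point. The pads swing forward as they close: fully open they stand 13 mm farther back than shut.
Start: joints at [0, 0.241, 0.005, 1.335, 0, 1.571], TCP at [0.5, -0, 0.231] pointing down, gripper open.
Joint ranges: [-2.72, 2.72], [-1.05, 1.87], [-1.09, 1.28], [-1.99, 2.15], [-1.42, 1.44], [-3.14, 3.14]. Speed limits (rad/s): [2.79, 2.79, 3.14, 3.14, 3.14, 3.14].

## Interface

Orientations are given as a unit quaternion [x, y, z, w].
In Python, from rig import readout, cams, ticket, robot gives the robot as it stands.
- The arm moves only by the shell command python3 -m crank 'ROWS' [OPENING]. ROWS is JSON, a list of rows, each a list of 2 entries, a list of its own where there are three numbers: the shift along the tool's x, y, z each as a share of 100 mm, from -1 to 1, then the turn about the tool's y as a share of 2 rad, from -1 to 1. In form: [[[x, y, z], twist], ...]. A call has exactly 5 rows; each row shifts and turns the commanded pose from where the row before left it, along the tool's axes as they then stand; what a row does not reach is not made up. A row lasts 1/12 s, in which the tool goes at most 41.7 mm and 7.16 degrees, less where a joint would pass 70% of its speed; a pose out of reach is approached as far as the arm can. A call with a number of a shift or a turn outside -1 to 1 is refused whole. A call with a gripper value outside its range is refused whole. OPENING is the closure, from 0 (fully open) to 1 (shut), set as the call begins (- or left out, the last holds). The fingers move at their own pace and stop on an object; the grip force is fixed at half the most. Time passes only in rows, so rows that do not move let the fingers close, or fill a call up. It gives the time, the measured TCP pose, the force and the opening at its end, in the units of the state.
- readout.get_state(): the state, without advancing time (a new reading comes with each control period).
- cams.capture(name): name is "scene" or "side" or "wrist"; returns (picture, depth): 400x640x3 uint8, blue, green, red; 400x640 float32, m along the optical axis (not along the pixel's ray), 0 where there is no reading.
- cams.camera_info(name): a dict with "fx", "fy", "cx", "cy" (pixels), "eye" and "rotation" of the camera in the world. Camera axes: x right, y down, z forward; pixel columns grow to the right and rows downward; lengths in m; the calibration is good to about 2 mm. A picture is of the moment at which its call begins: read the wrist's pose just before it. camera_info takes no time and is no camera call; for the wrist camera it gives the pose at the moment of the call.
- ticket.close_job(): hands the job in, once; it reports no verdict.
Trained networks look in the newest picture that a camera, given by its name, has taken for a name from the list of things; names that differ only in an ending like _2 or _b are one class to them, and where a whole thing is asked for, a point or a joint stands for the part that bears it (a point fixed in the world has none). Each returns a list of dicts, best first, with "score" (0 to 1); they miss things now and then, are a little off and sometimes report something else, mostly with a low value. They report only what shows in the picture. A call takes as long as a camera call.
- cams.look_for(camera, thing): "box" ([left, top, width, height] in pixels, round what is visible of it).
- cams.masks_of(camera, thing): "region" (400x640 bool, what is visible of it) and "box" ([left, top, width, height] in pixels, round what is visible of it).
The state is a dict: "time_s": time; "qpos": joint angles; "dq": joint speeds; "joint_efforts": joint torques, N m; "eef_pos": TCP position; "eef_rot": TCP orientation; "wrist_force": force on the tool from outside, world axes, zero at the start; "moment": the same for the moment, N m; "gripper_width": finger opening in m.
Only numpy, scipy, OpenCV 4.12 (cv2) and the standard library are available. Lean on these libraries where they do the work, as an engineer would, in place of code of your own. Each camera call takes 0.05 s, during which the arm holds its last target.

## Task

On the sorting bench, put the orange battery upright, contact nub up, into the empty cup at the tester's yellow loading mark and press it gently but fully home; the wheel has some play, so feel for the cup and do not force the battery. Let go of it, then turn the wheel by its black centre knob one click clockwise (seen from above), so that the battery stops in front of the black reader post, and let go. Leave the other batteries, the tumbler and the radio where they are.

Things in the scene. Friction and masses are not known exactly. Their poses are not given: they have to be found in the camera images.
- cell: The battery to load: orange cylinder with a black band at its top, 33 mm diameter, 61 mm tall with the steel nub on top (11 mm wide, 3 high), about 140 g, standing loose on the table. Its foot has a sharp edge. Origin at the centre of its underside, z up along its axis. Pressing it on the tester with over 60 N (all its contacts added up; the leaf's squeeze makes some 15) damages it.
- tester: Battery tester, fixed: grey base plate (256 mm diameter, 12 mm thick) with a white wheel (216 mm diameter, upper face 24 mm above the table) that carries six upright grey cups, 60 degrees apart on a circle of 85 mm radius. Origin on the wheel's axis at table height, z up, -x to the yellow loading mark on the base's rim. Two cups opposite the mark hold batteries for good, the others are empty.
- load_stop (a point): Centre of the cup floor at the loading mark with the wheel at mid-play, fixed to the base: 85 mm from the axis, 24 mm above the table. The wheel can rest anywhere in its play, so the real cup is up to 12 mm from here, to either side along its circle. That is not measured: feel for the cup, or look. A light push turns the wheel within its play.
- load_rim (a point): 26 mm above load_stop: height of the cups' rims, 50 mm above the table. A cup is 44 mm wide outside, its bore 36 mm and 26 mm deep. A copper spring leaf on the bore's hub side squeezes the battery with 5 to 8 N: dropped in, it catches some 8 mm short; pressing it home takes 5 to 15 N. Fully home its underside is 24 mm, its top 85 mm above the table.
- test_stop (a point): Centre of the cup floor in front of the reader post with the wheel at mid-play, fixed to the base: one click (60 degrees clockwise from above) on from load_stop, 85 mm from the axis, 24 mm above the table. The post is black with a green window, 98 mm high, its inner face 144 mm from the axis in the direction (-0.5, 0.866) of the tester's frame.
- knob (a point): Centre of the wheel's round black knob, on the axis, 123 mm above the table: 42 mm diameter, from 103 to 139 mm above the table, fixed to the wheel. A spring detent holds the wheel at each 60 degree stop with play of 0.14 rad to either side (there only 0.1 N m of friction holds it). Leaving or entering a stop takes 0.3 to 0.7 N m; in between it turns freely and stays where it is left.
- cell_blue: Another battery, blue with a steel band, 33 mm diameter, 61 mm tall, standing on the table; leave it. Origin at the centre of its underside.
- cell_small: A smaller battery, black with a brass band, 26 mm diameter, 50 mm tall, standing on the table; leave it. Origin at the centre of its underside.
- tumbler: Clear plastic tumbler, 84 mm diameter at the rim, 110 mm tall; leave it. Origin at the centre of its underside.
- radio: Red portable radio, 70 x 170 mm, 127 mm tall with its handle; leave it. Origin at the centre of its underside.

How it is judged:
On the way, in this order (a step that is already met when the one before it is completed fails the run):
1. the orange battery is fully home in the cup at the loading mark and let go (horizontal distance between cell and load_stop below 0.015 m and z of cell in the frame of tester below 0.027 m and angle between cell's own z axis and vertical below 0.12 rad and contact force between the fingers and cell below 0.2 N), for 0.2 s.
2. the wheel has been turned one click, the battery is at the reader post (horizontal distance between cell and test_stop below 0.015 m and z of cell in the frame of tester below 0.027 m and angle between cell's own z axis and vertical below 0.12 rad), for 0.2 s.
At the end, for the whole second after the job is handed in: The orange battery is upright (0.12 rad), fully home (underside at most 3 mm above the cup floor) and at rest in the cup at the reader post, within 15 mm of test_stop horizontally; the other two batteries, the tumbler and the radio are within 30 mm of their start places (all of step 2 and linear speed of cell below 0.01 m/s and not (distance of cell_blue from where it was at the start of the episode above 0.03 m) and not (distance of cell_small from where it was at the start of the episode above 0.03 m) and not (distance of tumbler from where it was at the start of the episode above 0.03 m) and not (distance of radio from where it was at the start of the episode above 0.03 m)); the robot touches nothing.
It fails at once if the battery is pressed on the tester with more than 60 N (contact force between cell and tester above 60 N).
It fails at once if the loaded wheel is turned the wrong way or beyond the next stop (z of cell in the frame of tester below 0.027 m and horizontal distance between cell and tester below 0.1 m and (y of cell in the frame of tester below -0.03 m or x of cell in the frame of tester above -0.01 m)).
It fails at once if another battery, the tumbler or the radio is moved more than 30 mm (distance of any of cell_blue, cell_small, tumbler, radio from where it was at the start of the episode above 0.03 m).
It also fails if it takes over 72 s, if anything falls off the work surface, if the arm or the gripper's body presses on something with over 40 N, if the wrist force passes 120 N, or if a joint passes its speed limit or range.

## Working session

There is one attempt and no reset: what is moved stays moved. The work goes in short steps, Python scripts to look and compute and a shell command to move; the robot and the scene stay as the last step left them, time stands still between calls to the robot, and variables do not carry over. Pictures are saved under pics/ and viewed, and the job is handed in when it is done.

```bash
ls; mkdir -p pics
python3 - <<'E'
from rig import readout, cams, robot
import cv2
s=readout.get_state();print(s); print(robot.hold_point_z)
for n in ("scene","side","wrist"):
    p,d=cams.capture(n); cv2.imwrite(f"pics/{n}0.png",p)
    print(n,cams.camera_info(n))
E
```

```text
pics
{'time_s': 0.0, 'qpos': array([-1.22851800e-05,  2.41422052e-01,  3.72233100e-03,  1.33522292e+00,
        1.09856451e-05,  1.57082367e+00]), 'dq': array([-1.18966270e-03, -1.13456120e-03,  1.10512475e-03,  5.29797693e-04,
       -2.74391232e-03,  3.28998355e-05]), 'joint_efforts': array([ 5.50268451e-04, -3.72315860e+01,  2.52406776e+01,  1.67737965e-02,
        2.29149265e-05,  1.14679995e-05]), 'eef_pos': array([ 4.99357253e-01, -2.80055042e-06,  2.30407725e-01]), 'eef_rot': array([-0.50051864,  0.50054395, -0.49947531,  0.49946097]), 'wrist_force': array([ 0.49764657, -0.25657857,  0.03754907]), 'moment': array([-0.04378968,  0.03659315, -0.00539326]), 'gripper_width': 0.08529851728145785}
0.0187
scene {'fx': 399.28696274030426, 'fy': 399.28696274030426, 'cx': 312.1807073363739, 'cy': 197.5553332788718, 'eye': array([ 0.88737257, -0.47939189,  0.73829881]), 'rotation': array([ 0.90127206,  0.26615513, -0.08827923, -0.33026792])}
side {'fx': 372.11090126587334, 'fy': 372.11090126587334, 'cx': 317.5256556531693, 'cy': 200.3897069340315, 'eye': array([ 0.25369444, -0.5207143 ,  0.6342034 ]), 'rotation': array([ 0.85894609, -0.30928157,  0.12860372, -0.38732107])}
wrist {'fx': 276.1053829690611, 'fy': 276.1053829690611, 'cx': 316.99100374200344, 'cy': 201.16266461841445, 'eye': array([0.49867206, 0.07625059, 0.3735425 ]), 'rotation': array([ 9.88610590e-01,  7.99598475e-05, -1.14595742e-03,  1.50491803e-01])}
```

View pics/scene0.png

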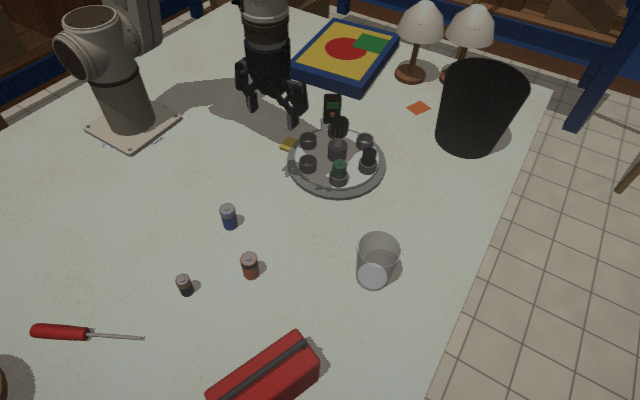

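View pics/side0.png

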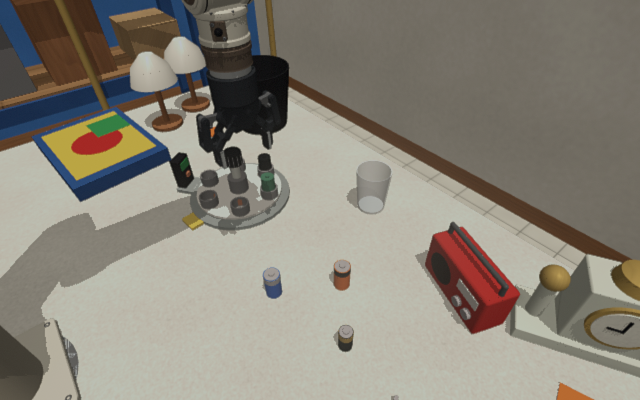

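View pics/wrist0.png

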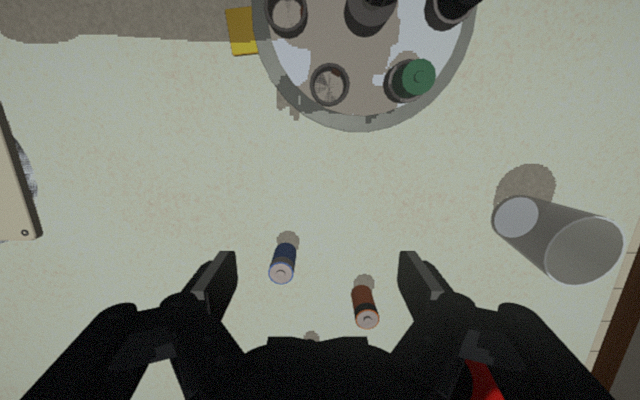

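The scene, side and wrist pictures agree: orange cell at wrist (365,310), blue at (283,265), tester at top with the yellow mark on its -x side (wrist (240,30)), knob near (370,10). Next I'll measure positions from depth.

```bash
cat > h.py <<'E'
from rig import readout, cams, robot
import numpy as np, cv2
from scipy.spatial.transform import Rotation as R
def cloud(n,save=None):
    i=cams.camera_info(n); p,d=cams.capture(n)
    if save: cv2.imwrite(save,p)
    v,u=np.mgrid[:400,:640]
    c=np.stack([(u-i['cx'])/i['fx']*d,(v-i['cy'])/i['fy']*d,d],-1)
    w=c@R.from_quat(i['rotation']).as_matrix().T+i['eye']
    return p,d,w
def proj(n,P):
    i=cams.camera_info(n); c=(np.atleast_2d(P)-i['eye'])@R.from_quat(i['rotation']).as_matrix()
    return np.c_[c[:,0]/c[:,2]*i['fx']+i['cx'],c[:,1]/c[:,2]*i['fy']+i['cy']]
def circ(x,y):
    A=np.c_[2*x,2*y,np.ones_like(x)];s=np.linalg.lstsq(A,x*x+y*y,rcond=None)[0]
    return s[0],s[1],np.sqrt(s[2]+s[0]**2+s[1]**2)
E
python3 - <<'E'
from h import *
s=readout.get_state();print(R.from_quat(s['eef_rot']).as_matrix().round(3))
for n in ("scene","side","wrist"):
    p,d,w=cloud(n); ok=d>0
    for t in ("cell","cell_blue","cell_small","tumbler","radio","tester","knob"):
        for m in cams.masks_of(n,t)[:2]:
            g=m['region']&ok; q=w[g]
            if len(q)<5: print(n,t,'none',m['score'],m['box']);continue
            zt=np.percentile(q[:,2],97); top=q[abs(q[:,2]-zt)<.004]
            print(n,t,round(m['score'],2),m['box'],len(q),'med',np.median(q,0).round(3),'ztop',zt.round(3),'topmid',((top.min(0)+top.max(0))/2).round(4))
E
```

```text
[[ 0.    -0.002  1.   ]
 [-1.     0.     0.   ]
 [-0.    -1.    -0.002]]
scene cell 0.6 [243.6, 248.8, 14.9, 29.7] 386 med [ 0.576 -0.199  0.056] ztop 0.061 topmid [ 0.5705 -0.1933  0.0603]
scene cell_blue 0.78 [216.7, 201.5, 17.6, 27.2] 403 med [ 0.46  -0.126  0.045] ztop 0.062 topmid [ 0.4539 -0.1205  0.0604]
scene cell_blue 0.34 [177.5, 273.1, 14.1, 23.5] 275 med [ 0.495 -0.297  0.043] ztop 0.051 topmid [ 0.4877 -0.2952  0.0501]
scene cell_small 0.68 [177.6, 276.4, 16.1, 20.7] 282 med [ 0.494 -0.298  0.042] ztop 0.051 topmid [ 0.4877 -0.2952  0.0501]
scene tumbler 0.69 [353.2, 228.0, 47.7, 65.3] 2177 med [ 0.782 -0.049  0.071] ztop 0.11 topmid [ 0.7829 -0.064   0.1096]
scene tumbler 0.23 [280.2, 91.8, 108.5, 110.6] 6680 med [0.561 0.164 0.025] ztop 0.131 topmid [0.5557 0.1746 0.1307]
scene radio 0.56 [204.5, 327.6, 117.1, 71.3] 4755 med [ 0.746 -0.347  0.1  ] ztop 0.127 topmid [ 0.7379 -0.3552  0.1265]
scene tester 0.71 [279.6, 94.1, 106.0, 106.2] 6516 med [0.561 0.164 0.025] ztop 0.132 topmid [0.5559 0.1726 0.1314]
scene tester 0.58 [240.9, 251.5, 19.6, 29.9] 419 med [ 0.576 -0.1
[... 1722 characters left out ...]
mbler 0.67 [489.4, 193.0, 133.0, 92.0] 7911 med [ 0.779 -0.061  0.083] ztop 0.11 topmid [ 0.7792 -0.0622  0.1094]
wrist radio 0.95 [450.0, 360.1, 52.0, 38.8] 1372 med [ 0.724 -0.286  0.073] ztop 0.1 topmid [ 0.7337 -0.2804  0.0989]
wrist radio 0.47 [348.5, 287.7, 32.2, 40.5] 963 med [ 0.564 -0.182  0.049] ztop 0.061 topmid [ 0.5658 -0.1919  0.0599]
wrist tester 0.64 [221.1, 0.0, 258.0, 133.8] 24497 med [0.541 0.147 0.024] ztop 0.082 topmid [0.6116 0.1359 0.0824]
wrist tester 0.38 [351.1, 287.5, 26.9, 42.7] 901 med [ 0.564 -0.182  0.051] ztop 0.061 topmid [ 0.5656 -0.1919  0.0599]
wrist knob 0.59 [222.8, 0.3, 259.7, 130.7] 24706 med [0.541 0.147 0.024] ztop 0.082 topmid [0.6116 0.1359 0.0824]
```

Run:
```python
from h import *
from scipy.optimize import least_squares
print(readout.get_state()['time_s'])
for n in ("scene","side"):
    p,d,w=cloud(n); ok=(d>0)
    hsv=cv2.cvtColor(p,cv2.COLOR_BGR2HSV)
    near=ok&(np.hypot(w[...,0]-.555,w[...,1]-.165)<.2)
    # yellow mark
    y=near&(hsv[...,0]>18)&(hsv[...,0]<34)&(hsv[...,1]>120)&(w[...,2]<.04)
    print(n,'yellow',y.sum(),w[y].mean(0).round(4))
    # cup rims z~.05
    q=w[near&(abs(w[...,2]-.05)<.003)&(np.hypot(w[...,0]-.555,w[...,1]-.165)<.12)]
    # knob sidewalls/top 
    k=w[near&(w[...,2]>.100)&(w[...,2]<.138)&(np.hypot(w[...,0]-.555,w[...,1]-.165)<.035)]
    f=lambda c:np.hypot(k[:,0]-c[0],k[:,1]-c[1])-.021
    kt=k
    r=least_squares(f,[.555,.168],loss='soft_l1',f_scale=.002);print('knobfit',r.x.round(4),len(k))
    # base/wheel outer: rim wheels
    f2=lambda a,P,rad:np.hypot(P[:,0]-a[0],P[:,1]-a[1])-rad
    # base outer edge: points with z in .004-.009 outside wall
    b=w[near&(w[...,2]>.004)&(w[...,2]<.009)&(np.hypot(w[...,0]-.555,w[...,1]-.165)<.145)&(np.hypot(w[...,0]-.555,w[...,1]-.165)>.115)&~y]
    if len(b)>10:
        r=least_squares(f2,[.555,.168],args=(b,.128),loss='soft_l1',f_scale=.002);print('base',len(b),r.x.round(4),np.median(abs(r.fun)).round(4))
    # cups 6 model : rim points dist to nearest cup center approx ring .018-.022
    def g(a):
        th=a[2]+np.arange(6)*np.pi/3
        c=np.c_[a[0]+.085*np.cos(th),a[1]+.085*np.sin(th)]
        dd=np.hypot(q[:,None,0]-c[:,0],q[:,None,1]-c[:,1]).min(1)
        return np.maximum(abs(dd-.020)-.002,0)*1
    best=min((least_squares(g,[.555,.168,t],loss='soft_l1',f_scale=.002) for t in np.arange(0,1.047,.1)),key=lambda r:r.cost)
    print('cups',len(q),best.x.round(4),best.cost, np.median(best.fun))
    # post
    po=w[near&(w[...,2]>.092)&(w[...,2]<.102)]
    far=np.hypot(po[:,0]-.555,po[:,1]-.165)>.12
    print('post',po[far].mean(0).round(4) if far.any() else None,far.sum())
    # crop
    cx,cy=(335,150) if n=='scene' else (240,190)
    c=p[cy-75:cy+75,cx-100:cx+100]; cv2.imwrite(f'pics/{n}crop.png',cv2.resize(c,(800,600),interpolation=cv2.INTER_CUBIC))
```

```text
1.35
scene yellow 137 [0.4118 0.1649 0.0099]
knobfit [0.5527 0.1833] 208
base 45 [0.5523 0.1829] 0.0007
cups 415 [0.5525 0.1838 0.047 ] 0.0025342583691465156 0.0
post [0.4634 0.3076 0.0953] 106
side yellow 196 [0.4103 0.1651 0.0095]
knobfit [0.5514 0.1836] 209
base 55 [0.5522 0.1832] 0.0007
cups 408 [0.5517 0.1843 0.0529] 0.0031419893578565495 5.5310317534917885e-05
post [0.4588 0.3079 0.0945] 114
```

View pics/scenecrop.png

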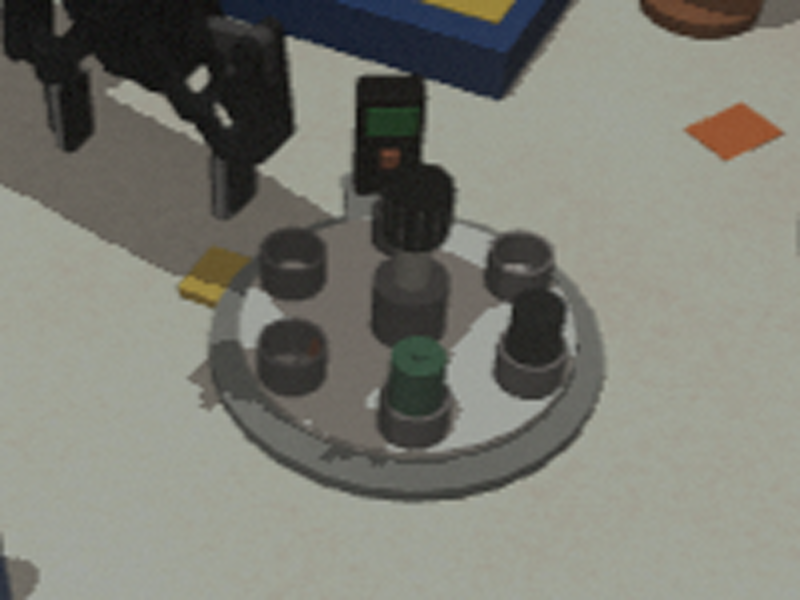

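View pics/sidecrop.png

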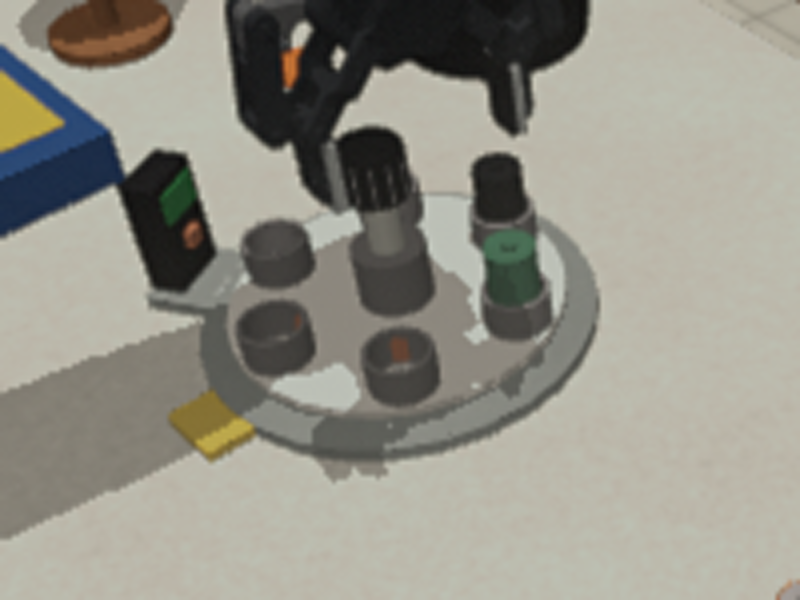

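Run:
```python
from h import *
from scipy.optimize import least_squares
for n in ("scene","side","wrist"):
    p,d,w=cloud(n); ok=(d>0)&(np.hypot(w[...,0]-.567,w[...,1]+.193)<.03)
    k=w[ok&(w[...,2]>.01)&(w[...,2]<.053)]
    f=lambda c:np.hypot(k[:,0]-c[0],k[:,1]-c[1])-.0165
    r=least_squares(f,[.567,-.193],loss='soft_l1',f_scale=.001);print(n,'wall',r.x.round(4),len(k))
    t=w[ok&(w[...,2]>.056)]; print('top',t[:,:2].mean(0).round(4),((t.min(0)+t.max(0))/2).round(4),len(t))
```

```text
scene wall [ 0.569  -0.1927] 173
top [ 0.5701 -0.1938] [ 0.5691 -0.1932  0.0599] 196
side wall [ 0.5677 -0.1923] 213
top [ 0.5664 -0.1938] [ 0.5668 -0.1926  0.0594] 189
wrist wall [ 0.566  -0.1929] 405
top [ 0.5655 -0.1908] [ 0.5657 -0.1923  0.0593] 398
```

```bash
python3 -m crank '[[[0.36,0.1,0.12],0],[[0.38,0.1,0.13],0],[[0.38,0.1,0.13],0],[[0.38,0.1,0.13],0],[[0.36,0.1,0.12],0]]' 0; python3 -m crank '[[[0,0.35,0],0],[[0,0.3,0],0],[[0,0.1,0],0],[[0,0,0],0],[[0,0,0],0]]' 0
```

```text
time_s: 2.02
eef_pos: [0.5635, -0.188, 0.1809]
eef_rot: [0.5, -0.5, 0.5, -0.5]
wrist_force: [1.5, 1.3, 0.3]
gripper_width: 0.0852
time_s: 2.43
eef_pos: [0.563, -0.1857, 0.1066]
eef_rot: [0.5, -0.5, 0.5, -0.5]
wrist_force: [0.9, -1.1, -0.1]
gripper_width: 0.0851
```

```bash
python3 -m crank '[[[0.07,0.1,0.05],0],[[0,0.3,0],0],[[0,0.25,0],0],[[0,0.1,0],0],[[0,0,0],0]]' 0; python3 -m crank '[[[0,0,0],0],[[0,0,0],0],[[0,0,0],0],[[0,0,0],0],[[0,0,0],0]]' 0.9;  python3 - <<'E'
from h import *
for n in ("side","wrist"): cloud(n,f'pics/{n}1.png')
E
```

```text
time_s: 2.85
eef_pos: [0.567, -0.1925, 0.0296]
eef_rot: [-0.501, 0.501, -0.499, 0.5]
wrist_force: [-0.1, -0.3, -0.2]
gripper_width: 0.0855
time_s: 3.27
eef_pos: [0.5691, -0.1934, 0.0331]
eef_rot: [0.5, -0.499, 0.501, -0.5]
wrist_force: [-0.5, 0.4, 3.8]
gripper_width: 0.0312
```

View pics/side1.png

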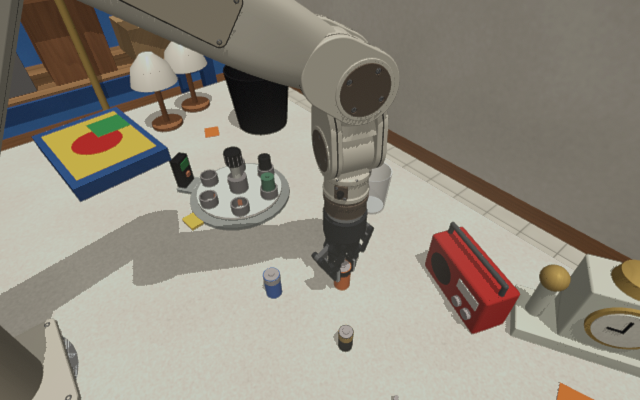

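View pics/wrist1.png

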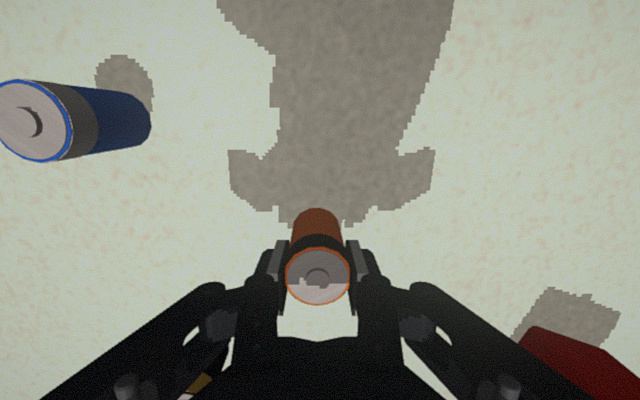

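```bash
python3 -m crank '[[[0,-0.1,0],0],[[0,-0.3,0],0],[[0,-0.4,0],0],[[0,-0.25,0],0],[[0,0,0],0]]'
python3 - <<'E'
from h import *
s=readout.get_state();print(s)
E
```

```text
time_s: 3.78
eef_pos: [0.5718, -0.1943, 0.1437]
eef_rot: [0.498, -0.496, 0.504, -0.502]
wrist_force: [2.3, -1.2, 0.1]
gripper_width: 0.0313
{'time_s': 3.7833, 'qpos': array([-3.27556642e-01,  4.83531758e-01,  1.27751895e-01,  1.20281851e+00,
        1.89549431e-05,  1.24324502e+00]), 'dq': array([-0.00042326,  0.0455265 , -0.0802464 , -0.08594276,  0.00022992,
       -0.00024007]), 'joint_efforts': array([ 2.88323076e-05, -4.54632533e+01,  2.24539179e+01,  1.11880258e+00,
        4.40401918e-04, -6.35575680e-05]), 'eef_pos': array([ 0.57184517, -0.19430527,  0.14374345]), 'eef_rot': array([ 0.49807715, -0.49612653,  0.50385748, -0.50190164]), 'wrist_force': array([ 2.31188132, -1.22028413,  0.08332591]), 'moment': array([-0.0234123 , -0.06147868,  0.02820159]), 'gripper_width': 0.03131277619243468}
```

```bash
python3 -m crank '[[[-0.35,0,-0.1],0],[[-0.38,0,-0.1],0],[[-0.38,0,-0.1],0],[[-0.38,0,-0.1],0],[[-0.38,0,-0.1],0]]';python3 -m crank '[[[-0.38,0,-0.1],0],[[-0.38,0,-0.1],0],[[-0.38,0,-0.1],0],[[-0.36,0,-0.1],0],[[-0.33,0,-0.1],0]]';python3 -m crank '[[[0,0,0],-0.05],[[0,0,0],-0.062],[[0,0,0],-0.062],[[0,0,0],-0.062],[[0,0,0],-0.062]]';python3 -m crank '[[[0,0,0],-0.062],[[0,0,0],-0.062],[[0,0,0],-0.062],[[0,0,0],-0.062],[[0,0,0],-0.062]]';python3 -m crank '[[[0,0,0],-0.062],[[0,0,0],-0.062],[[0,0,0],-0.053],[[0,0,0],0],[[0,0,0],0]]'
python3 - <<'E'
from h import *
s=readout.get_state();print(s['eef_pos'],s['qpos'],R.from_quat(s['eef_rot']).as_matrix().round(3))
for n in ("scene","side","wrist"): cloud(n,f'pics/{n}2.png')
s=readout.get_state();print(s['eef_pos'],s['wrist_force'],s['moment'])
E
```

```text
time_s: 4.2
eef_pos: [0.5166, -0.0046, 0.1359]
eef_rot: [-0.5, 0.501, -0.5, 0.5]
wrist_force: [0.1, 0.8, -1.6]
gripper_width: 0.0312
time_s: 4.62
eef_pos: [0.4666, 0.1788, 0.136]
eef_rot: [0.5, -0.5, 0.5, -0.5]
wrist_force: [0.1, 0.3, -1.5]
gripper_width: 0.0317
time_s: 5.03
eef_pos: [0.4673, 0.177, 0.1359]
eef_rot: [0.626, -0.329, 0.329, -0.626]
wrist_force: [-0.6, -0.4, -1.9]
gripper_width: 0.0309
time_s: 5.45
eef_pos: [0.4674, 0.1768, 0.1359]
eef_rot: [0.697, -0.123, 0.122, -0.696]
wrist_force: [0.4, -0.4, -1.2]
gripper_width: 0.0311
time_s: 5.87
eef_pos: [0.4676, 0.1768, 0.136]
eef_rot: [0.707, -0.002, 0.001, -0.707]
wrist_force: [-0.5, -0.2, -0.4]
gripper_width: 0.0308
[0.46755407 0.17683225 0.13598224] [ 3.61573792e-01  3.04385701e-01 -1.66506252e-01  1.10089238e+00
  9.19065168e-06  3.65129354e-01] [[ 1.    -0.001  0.004]
 [-0.004 -0.     1.   ]
 [-0.001 -1.    -0.   ]]
[0.46779657 0.17690671 0.13614694] [ 0.32739839 -0.49262243 -1.56227556] [-0.02727712  0.0403847   0.05574806]
```

View pics/wrist2.png

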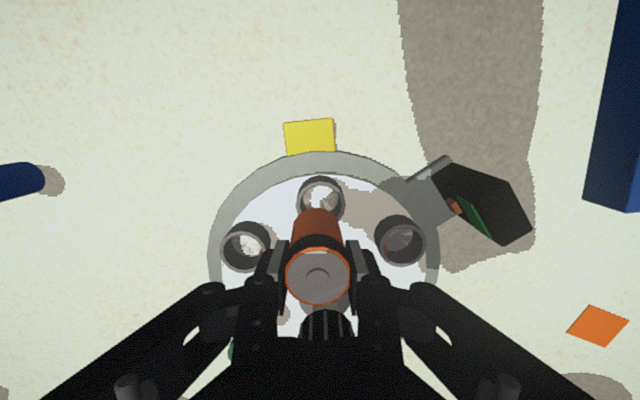

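View pics/side2.png

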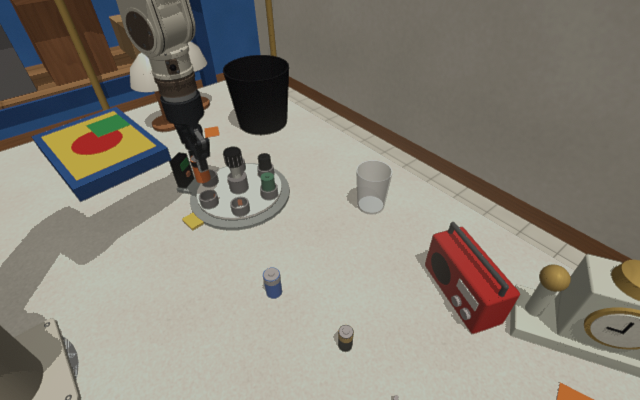

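Run:
```python
from h import *
from scipy.optimize import least_squares
C=np.array([.552,.1833])
for n in ("wrist","side","scene"):
    p,d,w=cloud(n); hsv=cv2.cvtColor(p,cv2.COLOR_BGR2HSV); ok=d>0
    near=ok&(np.hypot(w[...,0]-.4675,w[...,1]-.177)<.035)
    zz=w[...,2]
    k=w[near&(zz>.09)&(zz<.15)&(hsv[...,0]<14)&(hsv[...,1]>110)]
    if len(k)>30:
        def f(a):
            return np.hypot(k[:,0]-a[0]-a[2]*(k[:,2]-.12),k[:,1]-a[1]-a[3]*(k[:,2]-.12))-.0165
        r=least_squares(f,[.4675,.177,0,0],loss='soft_l1',f_scale=.001)
        print(n,'cell mid',r.x.round(4),'foot',(r.x[:2]-.02*r.x[2:]).round(4),len(k),'zmin',k[:,2].min().round(4),np.percentile(k[:,2],2).round(4))
    t=w[near&(zz>.155)&(zz<.18)]
    print(' z top pts',np.percentile(t[:,2],[5,50,95]).round(4) if len(t) else None)
    m=ok&(np.hypot(w[...,0]-C[0],w[...,1]-C[1])<.125)
    q=w[m&(abs(zz-.050)<.003)]
    def g(a):
        th=a[2]+np.arange(6)*np.pi/3
        c=np.c_[a[0]+.085*np.cos(th),a[1]+.085*np.sin(th)]
        dd=np.hypot(q[:,None,0]-c[:,0],q[:,None,1]-c[:,1]).min(1)
        return np.maximum(abs(dd-.020)-.002,0)
    b=min((least_squares(g,[*C,t],loss='soft_l1',f_scale=.002) for t in np.arange(0,1.047,.1)),key=lambda r:r.cost)
    a=b.x; print(' cups',len(q),a.round(4),'cost',b.cost.round(5),'load cup',(a[0]-.085*np.cos(a[2])).round(4),(a[1]-.085*np.sin(a[2])).round(4))
    # single cup outer wall fit
    kk=w[m&(zz>.028)&(zz<.048)&(np.hypot(w[...,0]-.467,w[...,1]-.179)<.03)]
    if len(kk)>20:
        rr=np.hypot
        f2=lambda c:np.minimum(abs(rr(kk[:,0]-c[0],kk[:,1]-c[1])-.022),abs(rr(kk[:,0]-c[0],kk[:,1]-c[1])-.018))
        b2=least_squares(f2,[.467,.179],loss='soft_l1',f_scale=.001); print(' wall cup',b2.x.round(4),len(kk),b2.cost.round(5))
    y=ok&(np.hypot(w[...,0]-C[0],w[...,1]-C[1])<.17)&(hsv[...,0]>18)&(hsv[...,0]<34)&(hsv[...,1]>120)&(zz<.04)
    print(' yellow',w[y].mean(0).round(4))
print(readout.get_state()['eef_pos'],readout.get_state()['time_s'])
```

```text
wrist cell mid [ 0.4663  0.1762 -0.0008  0.0196] foot [0.4663 0.1758] 1143 zmin 0.1037 0.1058
 z top pts [0.1577 0.1624 0.1764]
 cups 1662 [0.5504 0.183  1.0902] cost 1e-05 load cup 0.5111 0.1077
 wall cup [0.4661 0.1794] 304 1e-05
 yellow [0.4092 0.1696 0.0103]
side cell mid [ 4.670e-01  1.766e-01 -4.000e-04  8.000e-04] foot [0.467  0.1766] 183 zmin 0.1032 0.1046
 z top pts [0.1565 0.1629 0.176 ]
 cups 362 [0.5516 0.1842 0.0511] cost 0.00284 load cup 0.4667 0.1798
 wall cup [0.4664 0.1798] 206 7e-05
 yellow [0.4105 0.1651 0.0096]
scene cell mid [ 0.4678  0.1762 -0.0301 -0.0139] foot [0.4684 0.1765] 135 zmin 0.1047 0.1061
 z top pts [0.1564 0.1636 0.1771]
 cups 431 [0.5527 0.1835 0.0465] cost 0.00244 load cup 0.4678 0.1796
 wall cup [0.4679 0.1794] 168 7e-05
 yellow [0.4121 0.1647 0.0101]
[0.4679572  0.17695855 0.13627584] 6.1667
```

```bash
python3 -m crank '[[[-0.005,0.1,0.032],0],[[0,0.2,0],0],[[0,0.15,0],0],[[0,0.03,0],0],[[0,0,0],0]]'
python3 - <<'E'
from h import *
s=readout.get_state();print(s['eef_pos'],s['wrist_force'])
cloud("scene",f'pics/scene3.png'); p,d,w=cloud("wrist",'pics/wrist3.png')
cv2.imwrite('pics/w3c.png',cv2.resize(p[140:340,180:460],(784,560),interpolation=cv2.INTER_CUBIC))
E
```

```text
time_s: 6.58
eef_pos: [0.4661, 0.1798, 0.0866]
eef_rot: [0.708, -0.002, -0.001, -0.707]
wrist_force: [-0.3, -0.2, -1.4]
gripper_width: 0.0312
[0.46606277 0.17983323 0.08662659] [-0.34305598 -0.19761005 -1.41173658]
```

View pics/w3c.png

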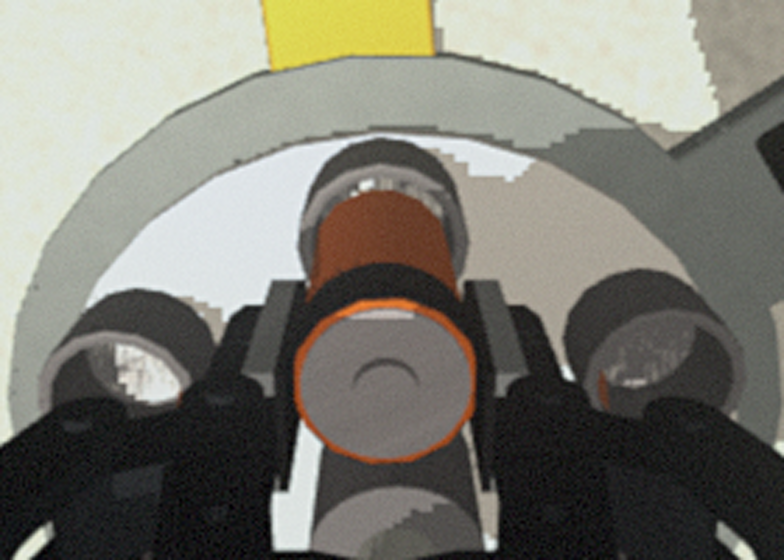

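The crop shows the battery foot (~(383,200)) centred over the bore of the cup (~(383,240)). I'll feel downward now.

```bash
python3 -m crank '[[[0,0.03,0],0],[[0,0.03,0],0],[[0,0,0],0],[[0,0,0],0],[[0,0,0],0]]'; python3 -m crank '[[[0,0.02,0],0],[[0,0.02,0],0],[[0,0,0],0],[[0,0,0],0],[[0,0,0],0]]'
```

```text
time_s: 7.1
eef_pos: [0.4676, 0.1802, 0.0826]
eef_rot: [-0.707, 0.0, -0.0, 0.707]
wrist_force: [0.1, -0.5, -0.7]
gripper_width: 0.0314
time_s: 7.52
eef_pos: [0.4675, 0.1802, 0.0782]
eef_rot: [0.707, -0.0, 0.0, -0.707]
wrist_force: [-0.1, 0.8, -0.7]
gripper_width: 0.0311
```

```bash
python3 -m crank '[[[0,0.02,0],0],[[0,0.02,0],0],[[0,0,0],0],[[0,0,0],0],[[0,0,0],0]]'; python3 -m crank '[[[0,0.02,0],0],[[0,0.02,0],0],[[0,0,0],0],[[0,0,0],0],[[0,0,0],0]]'; python3 -m crank '[[[0,0.02,0],0],[[0,0,0],0],[[0,0,0],0],[[0,0,0],0],[[0,0,0],0]]'
```

```text
time_s: 7.93
eef_pos: [0.4675, 0.1802, 0.0743]
eef_rot: [0.707, -0.0, 0.0, -0.707]
wrist_force: [-0.7, -0.8, -1.9]
gripper_width: 0.031
time_s: 8.35
eef_pos: [0.4674, 0.1802, 0.0702]
eef_rot: [0.707, -0.0, 0.0, -0.707]
wrist_force: [-0.1, -0.5, -2.0]
gripper_width: 0.0312
time_s: 8.77
eef_pos: [0.4672, 0.1801, 0.0681]
eef_rot: [0.707, -0.001, 0.0, -0.707]
wrist_force: [-1.4, 0.2, -1.3]
gripper_width: 0.0315
```

Smooth entry. Next comes the spring leaf.

```bash
python3 -m crank '[[[0,0.02,0],0],[[0,0.01,0],0],[[0,0,0],0],[[0,0,0],0],[[0,0,0],0]]'; python3 -m crank '[[[0,0.02,0],0],[[0,0,0],0],[[0,0,0],0],[[0,0,0],0],[[0,0,0],0]]'; python3 -m crank '[[[0,0.02,0],0],[[0,0,0],0],[[0,0,0],0],[[0,0,0],0],[[0,0,0],0]]'
```

```text
time_s: 9.18
eef_pos: [0.4671, 0.1802, 0.0653]
eef_rot: [-0.707, 0.001, 0.0, 0.707]
wrist_force: [-2.4, -0.2, 1.4]
gripper_width: 0.0316
time_s: 9.6
eef_pos: [0.4672, 0.1802, 0.0629]
eef_rot: [0.707, -0.001, -0.0, -0.707]
wrist_force: [-3.4, 1.1, -2.3]
gripper_width: 0.031
time_s: 10.02
eef_pos: [0.4673, 0.1801, 0.061]
eef_rot: [0.707, -0.0, 0.0, -0.707]
wrist_force: [-3.1, 1.0, -2.1]
gripper_width: 0.0313
```

```bash
python3 -m crank '[[[0,0.02,0],0],[[0,0,0],0],[[0,0,0],0],[[0,0,0],0],[[0,0,0],0]]'; python3 -m crank '[[[0,0.015,0],0],[[0,0,0],0],[[0,0,0],0],[[0,0,0],0],[[0,0,0],0]]'; python3 -m crank '[[[0,0.01,0],0],[[0,0,0],0],[[0,0,0],0],[[0,0,0],0],[[0,0,0],0]]'
```

```text
time_s: 10.43
eef_pos: [0.4673, 0.1801, 0.059]
eef_rot: [0.707, -0.0, 0.0, -0.707]
wrist_force: [-3.3, 0.1, -3.0]
gripper_width: 0.031
time_s: 10.85
eef_pos: [0.4673, 0.1801, 0.0577]
eef_rot: [0.707, -0.0, 0.0, -0.707]
wrist_force: [-3.5, -0.5, -2.8]
gripper_width: 0.0308
time_s: 11.27
eef_pos: [0.4675, 0.1801, 0.0572]
eef_rot: [0.707, -0.0, 0.0, -0.707]
wrist_force: [-4.4, -0.1, 1.9]
gripper_width: 0.0318
```

```bash
python3 -m crank '[[[0,0.01,0],0],[[0,0,0],0],[[0,0,0],0],[[0,0,0],0],[[0,0,0],0]]'
cat > top.py <<'E'
from h import *
for n in ("wrist","scene","side"):
    p,d,w=cloud(n,f'pics/{n}4.png'); ok=d>0
    t=w[ok&(np.hypot(w[...,0]-.467,w[...,1]-.180)<.012)&(w[...,2]>.07)]
    h,_=np.histogram(t[:,2],np.arange(.070,.110,.001)); print(n,len(t),{round(.070+.001*i,3):int(c) for i,c in enumerate(h) if c>3})
s=readout.get_state();print(s['eef_pos'],s['wrist_force'],s['time_s'])
E
python3 top.py
```

```text
time_s: 11.68
eef_pos: [0.4675, 0.1802, 0.0571]
eef_rot: [-0.707, 0.0, -0.001, 0.707]
wrist_force: [-7.4, -0.8, 7.8]
gripper_width: 0.0313
wrist 3062 {0.081: 42, 0.082: 477, 0.083: 631, 0.084: 133, 0.085: 250, 0.086: 107}
scene 19 {0.083: 6, 0.084: 5}
side 13 {0.082: 5, 0.083: 4}
[0.46752062 0.18017108 0.05705877] [-6.36363088 -0.81274053  7.38651755] 11.8333
```

```bash
python3 -m crank '[[[0,0.01,0],0],[[0,0,0],0],[[0,0,0],0],[[0,0,0],0],[[0,0,0],0]]';python3 -m crank '[[[0,0.01,0],0],[[0,0,0],0],[[0,0,0],0],[[0,0,0],0],[[0,0,0],0]]'; python3 top.py
```

```text
time_s: 12.25
eef_pos: [0.4677, 0.1804, 0.057]
eef_rot: [-0.707, -0.0, -0.001, 0.707]
wrist_force: [-9.3, -2.0, 13.8]
gripper_width: 0.0312
time_s: 12.67
eef_pos: [0.4678, 0.1806, 0.0569]
eef_rot: [-0.707, -0.0, -0.001, 0.708]
wrist_force: [-10.6, -1.7, 20.4]
gripper_width: 0.0311
wrist 3151 {0.081: 38, 0.082: 526, 0.083: 613, 0.084: 111, 0.085: 250, 0.086: 105}
scene 14 {0.083: 5}
side 13 {0.081: 4}
[0.46771857 0.1805539  0.05691458] [-10.09569018  -2.82196229  19.86530964] 12.8167
```

```bash
python3 -m crank '[[[0,-0.01,0],0],[[0,-0.01,0],0],[[0,0,0],0],[[0,0,0],0],[[0,0,0],0]]';python3 -m crank '[[[0,0,0],0],[[0,0,0],0],[[0,0,0],0],[[0,0,0],0],[[0,0,0],0]]' 0; python3 top.py
```

```text
time_s: 13.23
eef_pos: [0.4676, 0.1806, 0.0571]
eef_rot: [-0.707, -0.0, -0.001, 0.707]
wrist_force: [-7.1, 0.4, 7.4]
gripper_width: 0.0314
time_s: 13.65
eef_pos: [0.4683, 0.1803, 0.056]
eef_rot: [-0.707, -0.0, -0.001, 0.707]
wrist_force: [-0.1, -0.4, -0.1]
gripper_width: 0.0857
wrist 3973 {0.081: 19, 0.082: 357, 0.083: 721, 0.084: 167, 0.085: 221, 0.086: 167, 0.087: 8}
scene 43 {0.082: 7, 0.083: 12, 0.084: 7, 0.085: 7, 0.086: 5}
side 31 {0.082: 4, 0.083: 10, 0.084: 6}
[0.46773857 0.1801849  0.05578888] [0.30032808 0.13488525 0.0975214 ] 13.8
```

View pics/wrist4.png

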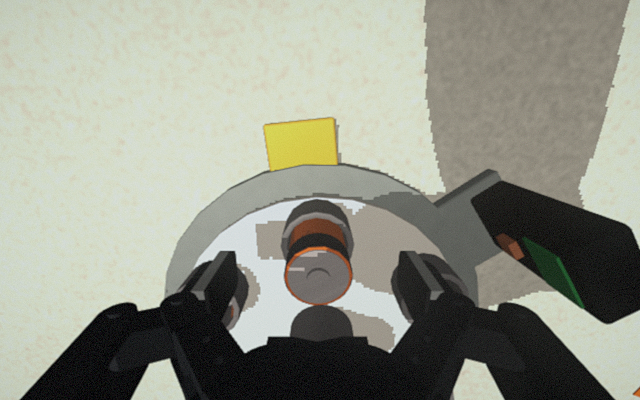

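```bash
python3 -m crank '[[[0,-0.1,0],0],[[0,-0.3,0],0],[[0,-0.35,0],0],[[0,-0.3,0],0],[[0,-0.1,0],0]]' 0;python3 -m crank '[[[0.25,0,0.01],0],[[0.35,0,0.02],0],[[0.24,0,0],0],[[0,0,0],0],[[0,0,0],0]]'
python3 - <<'E'
from h import *
from scipy.optimize import least_squares
s=readout.get_state();print(s['eef_pos'],s['qpos'])
C=np.array([.552,.1833])
for n in ("side","scene","wrist"):
    p,d,w=cloud(n,f'pics/{n}5.png'); hsv=cv2.cvtColor(p,cv2.COLOR_BGR2HSV); ok=d>0
    k=w[ok&(w[...,2]>.1)&(w[...,2]<.1365)&(np.hypot(w[...,0]-C[0],w[...,1]-C[1])<.03)]
    if len(k)>20:
        f=lambda c:np.hypot(k[:,0]-c[0],k[:,1]-c[1])-.021
        r=least_squares(f,C,loss='soft_l1',f_scale=.002);print(n,'knob',r.x.round(4),len(k))
    k=w[ok&(w[...,2]>.052)&(w[...,2]<.080)&(np.hypot(w[...,0]-.467,w[...,1]-.18)<.03)]
    if len(k)>20:
        f=lambda c:np.hypot(k[:,0]-c[0],k[:,1]-c[1])-.0165
        r=least_squares(f,[.467,.18],loss='soft_l1',f_scale=.002);print(n,'cell',r.x.round(4),len(k))
    t=w[ok&(np.hypot(w[...,0]-.467,w[...,1]-.180)<.012)&(w[...,2]>.07)]; print(np.percentile(t[:,2],[10,50,90]).round(4) if len(t) else 0)
p=cv2.imread('pics/side5.png');cv2.imwrite('pics/s5c.png',cv2.resize(p[110:260,140:340],(800,600),interpolation=cv2.INTER_CUBIC))
E
```

```text
time_s: 14.22
eef_pos: [0.4701, 0.1812, 0.1764]
eef_rot: [-0.706, -0.003, -0.003, 0.708]
wrist_force: [1.1, 0.3, 0.6]
gripper_width: 0.0852
time_s: 14.63
eef_pos: [0.5519, 0.1829, 0.1702]
eef_rot: [0.707, -0.001, 0.0, -0.707]
wrist_force: [-1.1, 0.2, -0.4]
gripper_width: 0.0855
[0.5519064  0.18287171 0.17017273] [3.19928890e-01 4.33397020e-01 1.19295428e-01 1.25786052e+00
 6.04697166e-05 3.21615162e-01]
side knob [0.5514 0.1835] 208
side cell [0.4661 0.1807] 134
[0.0819 0.0834 0.086 ]
scene knob [0.5527 0.1836] 191
scene cell [0.4675 0.1804] 113
[0.082  0.0839 0.0867]
wrist knob [0.5508 0.1832] 624
[0.0825 0.0836 0.0861]
```

View pics/s5c.png

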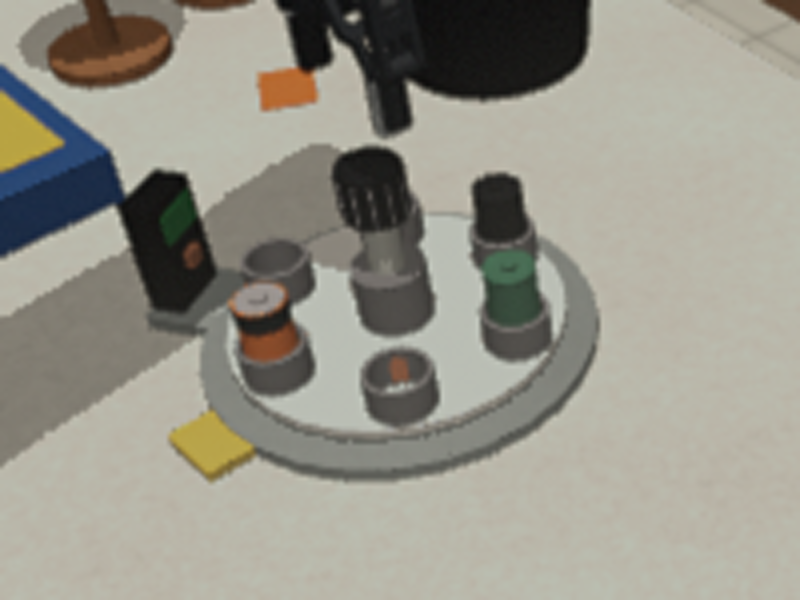

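View pics/wrist5.png

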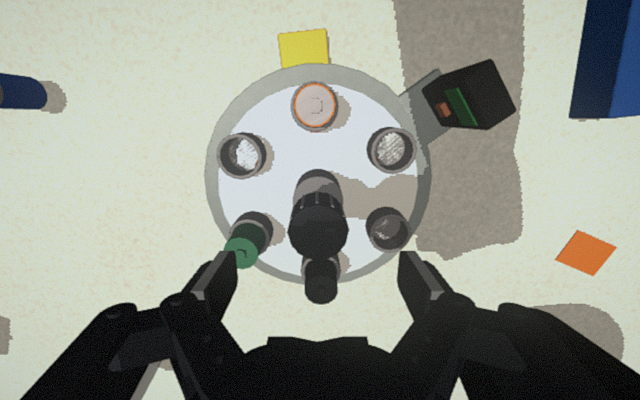

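```bash
python3 -m crank '[[[0,0.1,0],0],[[0,0.3,0],0],[[0,0.25,0],0],[[0,0.07,0],0],[[0,0,0],0]]' 0;python3 -m crank '[[[0,0,0],0],[[0,0,0],0],[[0,0,0],0],[[0,0,0],0],[[0,0,0],0]]' 0.9;python3 -m crank '[[[0,0,0],0.02],[[0,0,0],0.04],[[0,0,0],0.05],[[0,0,0],0.05],[[0,0,0],0.05]]'
python3 - <<'E'
from h import *
s=readout.get_state();print(s['eef_pos'],s['qpos'][5],s['wrist_force'],s['moment'])
cloud("side",f'pics/side6.png')
p=cv2.imread('pics/side6.png');cv2.imwrite('pics/s6c.png',cv2.resize(p[110:260,140:340],(800,600),interpolation=cv2.INTER_CUBIC))
E
```

```text
time_s: 15.2
eef_pos: [0.5486, 0.1824, 0.0961]
eef_rot: [0.708, -0.002, -0.002, -0.706]
wrist_force: [-0.2, -0.1, 0.6]
gripper_width: 0.0856
time_s: 15.62
eef_pos: [0.5526, 0.1833, 0.1008]
eef_rot: [-0.707, -0.001, -0.001, 0.707]
wrist_force: [-0.3, 0.4, 6.6]
gripper_width: 0.0407
time_s: 16.03
eef_pos: [0.5525, 0.183, 0.1007]
eef_rot: [-0.691, 0.148, -0.15, 0.691]
wrist_force: [-0.7, -2.4, 6.4]
gripper_width: 0.0404
[0.55254518 0.18299236 0.10074532] 0.7460052042049494 [-0.7133555  -2.44963911  6.41760992] [-0.51775031  0.28256473  0.14941938]
```

View pics/s6c.png

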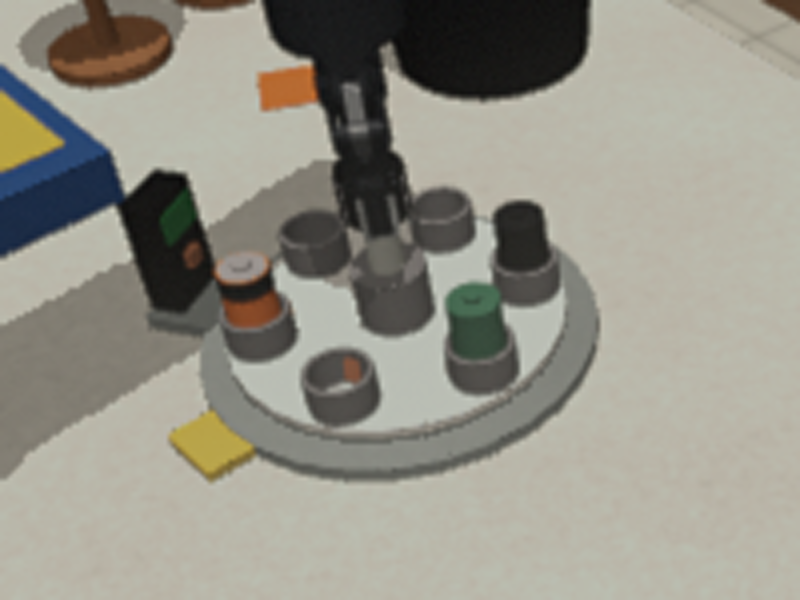

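The wheel is turning clockwise along with the gripper. I'll continue to the stop.

```bash
python3 -m crank '[[[0,0,0],0.05],[[0,0,0],0.05],[[0,0,0],0.05],[[0,0,0],0.05],[[0,0,0],0.04]]'; python3 -m crank '[[[0,0,0],0.03],[[0,0,0],0.015],[[0,0,0],0],[[0,0,0],0],[[0,0,0],0]]'
cat > fit.py <<'E'
from h import *
from scipy.optimize import least_squares
s=readout.get_state();print(s['eef_pos'],s['qpos'][5],s['wrist_force'],s['moment'],s['time_s'])
C=np.array([.552,.1833])
for n in ("side","scene"):
    p,d,w=cloud(n,f'pics/{n}7.png'); hsv=cv2.cvtColor(p,cv2.COLOR_BGR2HSV); ok=d>0
    k=w[ok&(w[...,2]>.052)&(w[...,2]<.072)&(hsv[...,0]<14)&(hsv[...,1]>110)&(np.hypot(w[...,0]-C[0],w[...,1]-C[1])<.115)]
    if len(k)>8:
        f=lambda c:np.hypot(k[:,0]-c[0],k[:,1]-c[1])-.0165
        r=least_squares(f,np.median(k,0)[:2]+[0,.01],loss='soft_l1',f_scale=.002)
        v=r.x-C; print(n,'cell',r.x.round(4),len(k),'angle deg',np.degrees(np.arctan2(v[1],v[0])).round(2),np.hypot(*v).round(4))
        t=w[ok&(np.hypot(w[...,0]-r.x[0],w[...,1]-r.x[1])<.012)&(w[...,2]>.07)]; print('top',np.percentile(t[:,2],[10,50,90]).round(4))
p=cv2.imread('pics/side7.png');cv2.imwrite('pics/s7c.png',cv2.resize(p[110:260,140:340],(800,600),interpolation=cv2.INTER_CUBIC))
E
python3 fit.py
```

```text
time_s: 16.5
eef_pos: [0.5523, 0.1827, 0.1007]
eef_rot: [-0.636, 0.308, -0.31, 0.636]
wrist_force: [-2.5, -1.5, 7.0]
gripper_width: 0.0406
time_s: 16.92
eef_pos: [0.5522, 0.1827, 0.1008]
eef_rot: [-0.622, 0.336, -0.337, 0.622]
wrist_force: [-1.8, -1.7, 7.7]
gripper_width: 0.0406
[0.55223194 0.1826674  0.10075161] 1.3116770796657462 [-1.78763126 -1.68521121  7.65867307] [-0.59500489  0.55352471 -0.05937615] 16.9167
side cell [0.5022 0.2533] 75 angle deg 125.42 0.0859
top [0.0819 0.0833 0.0851]
```

View pics/s7c.png

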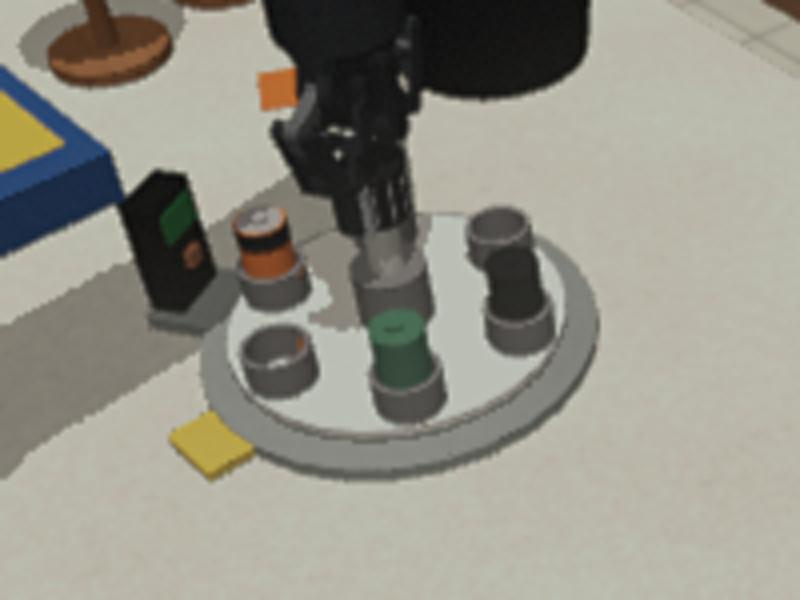

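The battery stands in front of the post at 125.4° (stop about 127°, some 2 mm off). I'll release and withdraw.

```bash
python3 -m crank '[[[0,0,0],0],[[0,0,0],0],[[0,0,0],0],[[0,0,0],0],[[0,0,0],0]]' 0; python3 -m crank '[[[0,-0.1,0],0],[[0,-0.3,0],0],[[0,-0.35,0],0],[[0,-0.35,0],0],[[0,-0.1,0],0]]'; python3 -m crank '[[[0,0,0],0],[[0,0,0],0],[[0,0,0],0],[[0,0,0],0],[[0,0,0],0]]'; python3 fit.py
python3 - <<'E'
from h import *
for n in ("side","scene"):
    p,d,w=cloud(n); ok=d>0
    for t,ref in (("cell_blue",(.451,-.121)),("cell_small",(.486,-.2945)),("tumbler",(.781,-.0636)),("radio",(.735,-.358))):
        for m in cams.masks_of(n,t)[:1]:
            q=w[m['region']&ok]; zt=np.percentile(q[:,2],97); top=q[abs(q[:,2]-zt)<.004]
            print(n,t,((top.min(0)+top.max(0))/2).round(3),ref)
E
```

```text
time_s: 17.43
eef_pos: [0.5514, 0.1832, 0.0986]
eef_rot: [0.622, -0.336, 0.336, -0.622]
wrist_force: [0.6, -0.2, -0.4]
gripper_width: 0.0855
time_s: 17.85
eef_pos: [0.5541, 0.184, 0.2258]
eef_rot: [-0.619, 0.334, -0.339, 0.625]
wrist_force: [1.2, 0.1, 1.4]
gripper_width: 0.0854
time_s: 18.27
eef_pos: [0.5506, 0.1828, 0.2169]
eef_rot: [0.623, -0.337, 0.335, -0.621]
wrist_force: [0.2, 0.4, -1.0]
gripper_width: 0.0853
[0.55055772 0.18282308 0.21691566] 1.3113992130211762 [ 0.16314742  0.3874648  -0.96123944] [ 0.01638043  0.01097155 -0.01190185] 18.2667
side cell [0.5024 0.253 ] 74 angle deg 125.45 0.0855
top [0.0821 0.0832 0.0856]
scene cell [0.5059 0.2513] 9 angle deg 124.17 0.0822
top [0.0835 0.0847 0.0868]
side cell_blue [ 0.45  -0.121  0.06 ] (0.451, -0.121)
side cell_small [ 0.485 -0.295  0.049] (0.486, -0.2945)
side tumbler [ 0.781 -0.063  0.109] (0.781, -0.0636)
scene cell_blue [ 0.454 -0.122  0.061] (0.451, -0.121)
scene cell_small [ 0.489 -0.296  0.05 ] (0.486, -0.2945)
scene tumbler [ 0.783 -0.064  0.109] (0.781, -0.0636)
scene radio [ 0.738 -0.355  0.127] (0.735, -0.358)
```

View pics/s7c.png

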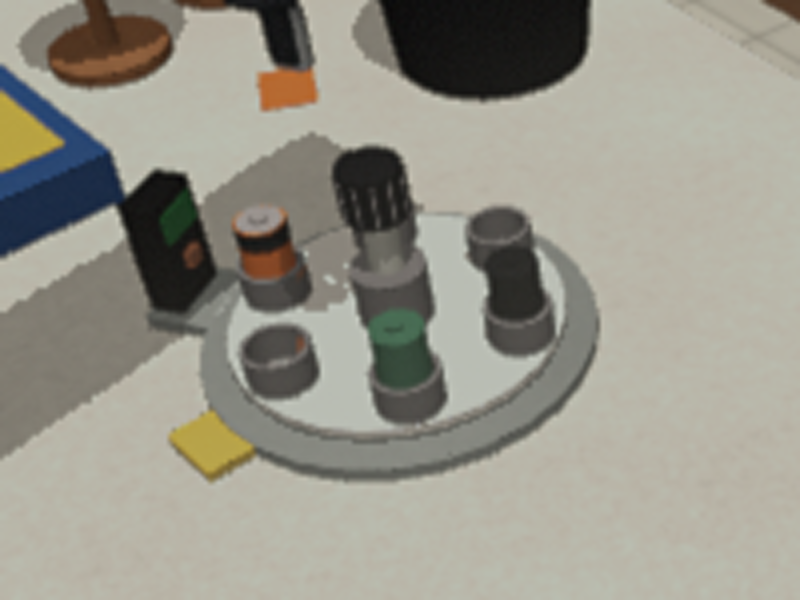

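The crop shows the battery upright in its cup by the post ((262,240)), with the gripper clear of everything.

```bash
python3 -c "
from rig import ticket
print(ticket.close_job())"
```

```text
the job is handed in; nothing more can be done
None
```

The orange battery is loaded, the wheel is turned one click clockwise, and I handed the job in at about 18.5 s of the 72 s allowed; the hand-in reports no verdict.

**What I did**
- I located the real cup in the camera images and lowered the battery into it. It met the spring leaf with about 3 N sideways.
- I pressed until the height stopped changing at about 57 mm. The upward force was then about 20 N, so it was on the cup floor. I eased off and let go.
- I gripped the black knob, turned it about 57° clockwise, opened the gripper and rose clear.

**Last checks**
- **Position:** the battery is upright at 125.4° around the wheel (side camera). I estimate the stop at 126 to 127.5°, so it is about 2 to 3 mm from `test_stop`.
- **Height:** its top face reads about 83 mm, where fully home is 82 mm, or 85 mm at the nub. That is within the cameras' accuracy of about 2 mm.
- **Robot:** it touches nothing, and the wrist force is about zero.
- **Other things:** the other batteries and the tumbler read within about 4 mm of their start places in both cameras.

**Where checks disagreed or were incomplete**
- The scene camera saw only 9 points of the battery and put it at 124.2°, about 2 mm from the side camera's reading.
- The side camera's network missed the radio in the last picture. The scene camera shows it in place.

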